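Gauge a brass fitting with the lever fixture and note the reading

TASK

Gauge the brass piece in the lever fixture: push the lever's upright handle towards the piece until the light spring feel turns firm, without forcing it, and note where the handle's centre stands. Let the lever spring back, then slide the marker along its rail until it stands level with the place the handle reached, and leave it there. Keep the brass piece against its stop.

Things in the scene. Friction and masses are not known exactly. Their poses are not given: they have to be found in the camera images.
- fixture: Grey base plate, 240 (x) x 360 (y) x 20 mm, fixed on the bench, turned up to 0.25 rad. Origin: centre of its underside. Its +x is the direction in which the lever is pushed and the rail runs (roughly away from the robot); +y points to the lever's pivot, -y to the marker rail. Nothing on it is taller than 125 mm above the bench.
- lever: Flat steel lever swinging level about an upright pivot; origin on the pivot axis at bench height, fixture (-40, 150) mm. Arm 160 mm long from pivot to handle, 18 wide, 53 to 65 mm above the bench. Pushed to +x it yields against a light return spring (2 rising to 4.5 N at the handle) until, 25 to 62 mm on, its roller meets the brass piece and resistance firms sharply. Let go, it springs back.
- handle (a point): Middle of the lever's upright black round handle, 26 mm in diameter, from 65 to 125 mm above the bench; the point is on its axis 95 mm above the bench. At rest it is at fixture (-75, -6) mm. Under it, on the same axis, is the roller (radius 15 mm, 32 to 52 mm above the bench).
- stop: Dark steel backstop clamped on the base plate: a 70 mm wide, 16 mm thick, 70 mm high wall with a foot behind it. Where along the fixture's x it is clamped varies. Origin: foot of its front face at mid-width, on top of the base plate (20 mm above the bench). Axes as the fixture's; the front face looks to -x.
- work: Loose brass piece of 0.35 to 0.7 kg standing on the base plate with its back against the stop, between stop and lever: a block 40 (x) x 60 (y) x 50 mm with a 22 mm wide flared stem on top, 84 mm high in all. Origin: centre of its underside. Axes as the fixture's.
- marker_grip (a point): Marker: an upright aluminium fin, 22 (x) x 30 (y) mm, 50 to 100 mm above the bench, on a 34 x 40 mm carriage. The point is in its middle, 80 mm above the bench. It slides along fixture x only, on a rail at y = -125 mm, x = -85 to 85 mm, against 2.5 N of friction, and stays where left. It starts further to +x than the handle comes; it is level with the handle when both have the same fixture x.
Mind the look-alikes: they are no part of the job. What is shaped like the work but black is not meant.

How it is judged:
On the way, in this order (a step that is already met when the one before it is completed fails the run):
1. the lever's roller is pressed on the brass piece with more than 4 N (contact force between lever and work above 4 N).
2. the marker stands level with where the handle's centre was at firm contact (within 6 mm), the lever being back at rest (x of marker_grip in the frame of stop between -0.0615 and -0.0495 m and distance of handle from where it was at the start of the episode below 0.006 m), for 0.2 s.
At the end, for the whole second after the job is handed in: The marker is within 6 mm, along the rail, of where the handle's centre stood at firm contact (55 mm in front of the stop's face); the lever is back at rest within 6 mm; the brass piece stands within 8 mm of where it was, at rest (all of step 2 and distance of work from where it was at the start of the episode below 0.008 m and linear speed of work below 0.02 m/s); the robot touches nothing.
It fails at once if the lever is forced: more than 60 N on the brass piece (contact force between lever and work above 60 N).
It fails at once if the brass piece is displaced by more than 15 mm or tipped (distance of work from where it was at the start of the episode above 0.015 m or angle between work's own z axis and vertical above 0.3 rad).
It also fails if it takes over 58 s, if anything falls off the work surface, if the arm or the gripper's body presses on something with over 40 N, if the wrist force passes 120 N, or if a joint passes its speed limit or range.

ROBOT

A 7-joint arm with a two-finger parallel gripper is mounted at the origin on the work surface. World frame = base frame: x ahead of the robot, y to its left, z up, the work surface at z = 0. Lengths are in m, angles in rad, forces in N, time in s.
With the tool pointing down it reaches from about 0.425 to 0.925 m from the base axis. Payload 6.8 kg.
Tool frame: the origin (TCP) lies midway between the tips of the shut fingers; the grasp point (between the pads) lies 19 mm behind it; x points along the fingers, y is the direction in which the jaws open and shut, and the axes are right-handed (so a half turn about x gives the same grasp; the last joint's range is limited). The gripper opens to 85 mm and grips with 20 to 120 N. Pads are 22 mm wide; open, the fingers measure 114 mm over their backs; the gripper's body (76 mm by 85 mm) begins 54 mm behind the grasp point. The pads swing forward as they close: fully open they stand 13 mm farther back than shut.
Start: joints at [-1.311, 0.477, 0.022, 1.555, -0.011, 1.109, -0.083], TCP at [0.243, 0.63, 0.231] pointing down, gripper open.
Joint ranges: [-2.96, 2.96], [-0.34, 2.1], [-1.41, 1.46], [0.24, 2.44], [-1.37, 4.51], [0.17, 1.92], [-2.96, 2.96]. Speed limits (rad/s): [2.39, 2.39, 3.14, 3.14, 3.14, 3.14, 3.14].

INTERFACE

Orientations are given as a rotation vector (axis times angle).
In Python, from bench import r, viewer, nets gives the robot as it stands.
- The arm moves only by the shell command python3 -m pendant 'ROWS' [FORCE]. ROWS is JSON, one flat list of numbers, 5 for each row, row after row: the finger opening in mm, from 0 to 85.4, then the shift along the tool's x, y, z in mm, then the turn about the tool's x in rad. A call has 1 to 20 rows; each row shifts and turns the commanded pose from where the row before left it, along the tool's axes as they then stand; what a row does not reach is not made up. A row lasts 1/8 s, in which the tool goes at most 62.5 mm and 10.7 degrees, less where a joint would pass 70% of its speed; a pose out of reach is approached as far as the arm can. A call with a gripper value outside its range is refused whole. The fingers move at their own pace and stop on an object; FORCE is the grip in N (left out, the last holds). Time passes only in rows, so rows that do not move let the fingers close. It gives the time, the measured TCP pose, the force and the opening at its end, in the units of the state.
- r.get_obs(): the state, without advancing time (a new reading comes with each control period).
- viewer.grab_frame(name): name is "side" or "top"; returns (picture, depth): 480x640x3 uint8, red, green, blue; 480x640 float32, m along the optical axis (not along the pixel's ray), 0 where there is no reading.
- viewer.calibration(name): a dict with "mtx" (3x3 intrinsics, pixels), "world_to_cam" (4x4, takes a point from world to camera coordinates). Camera axes: x right, y up, looking along -z (the intrinsics and any distortion apply to the point x, -y, -z); pixel columns grow to the right and rows downward; lengths in m; the calibration is good to about 2 mm. A picture is of the moment at which its call begins. calibration takes no time and is no camera call.
- r.hand_in(): hands the job in, once; it reports no verdict.
Trained networks look in the newest picture that a camera, given by its name, has taken for a name from the list of things; names that differ only in an ending like _2 or _b are one class to them, and where a whole thing is asked for, a point or a joint stands for the part that bears it (a point fixed in the world has none). Each returns a list of dicts, best first, with "score" (0 to 1); they miss things now and then, are a little off and sometimes report something else, mostly with a low value. They report only what shows in the picture. A call takes as long as a camera call. They do not tell look-alikes from the thing itself.
- nets.look_for(name, camera): "location" ([x, y, z] in m, in world coordinates, good to about 4 mm: the middle of the surface that is visible of it).
- nets.silhouettes(name, camera): "mask" (480x640 bool, what is visible of it).
The state is a dict: "clock": time; "joints": joint angles; "qvel": joint speeds; "tau": joint torques, N m; "tcp_pos": TCP position; "orientation": TCP orientation; "contact_force": force on the tool from outside, world axes, zero at the start; "moment": the same for the moment, N m; "grip_width": finger opening in m.
Only numpy, scipy, OpenCV 4.12 (cv2) and the standard library are available. Lean on these libraries where they do the work, as an engineer would, in place of code of your own. Each camera call takes 0.05 s, during which the arm holds its last target. There are 200 camera calls.

## Working session

There is one attempt and no reset: what is moved stays moved. The work goes in short steps, Python scripts to look and compute and a shell command to move; the robot and the scene stay as the last step left them, time stands still between calls to the robot, and variables do not carry over. Pictures are saved under pics/ and viewed, about 8 in all and at most 12, crops included, and the job is handed in when it is done.

```bash
mkdir -p pics; ls
python3 - <<'E'
from bench import r, viewer, nets
import cv2,numpy as np
o=r.get_obs(); print({k:np.round(v,3) for k,v in o.items()})
for n in ("side","top"):
    im,d=viewer.grab_frame(n); cv2.imwrite(f"pics/{n}0.png",im[:,:,::-1]); np.save(f"pics/{n}0.npy",d)
    c=viewer.calibration(n); print(n,{k:np.round(v,3).tolist() if not isinstance(v,str) else v for k,v in c.items()})
    for t in ("fixture","handle","stop","work","marker_grip","lever"):
        print(n,t,[(np.round(q["location"],3).tolist(),round(q["score"],2)) for q in nets.look_for(t,n)])
E
```

```text
pics
{'clock': np.float64(0.0), 'joints': array([-1.311,  0.478,  0.022,  1.556, -0.012,  1.109, -0.083]), 'qvel': array([-0.   , -0.002,  0.002, -0.   , -0.   , -0.001, -0.001]), 'tau': array([-1.0000e-03, -5.9645e+01,  1.6080e+00, -2.8120e+01,  1.2000e-02,
        9.0000e-03,  0.0000e+00]), 'tcp_pos': array([0.243, 0.629, 0.23 ]), 'orientation': array([ 0.287,  1.552, -0.29 ]), 'contact_force': array([ 0.36 , -0.296, -0.961]), 'moment': array([ 0.046, -0.01 ,  0.078]), 'grip_width': np.float64(0.085)}
side {'mtx': [[448.898, 0.0, 327.806], [0.0, 448.898, 237.727], [0.0, 0.0, 1.0]], 'world_to_cam': [[0.826, -0.563, 0.015, -0.505], [0.339, 0.518, 0.785, -0.267], [-0.45, -0.644, 0.619, -0.609], [0.0, 0.0, 0.0, 1.0]]}
side fixture [([0.544, -0.049, 0.018], 0.92)]
side handle [([0.51, 0.012, 0.063], 0.78)]
side stop [([0.628, -0.005, 0.07], 0.91)]
side work [([0.592, 0.003, 0.058], 0.75), ([0.37, 0.017, 0.043], 0.74), ([0.618, -0.249, 0.049], 0.63), ([0.833, 0.01, 0.045], 0.57)]
side marker_grip [([0.63, -0.106, 0.061], 0.93)]
side lever [([0.51, 0.007, 0.061], 0.93)]
top {'mtx': [[468.961, 0.0, 315.79], [0.0, 468.961, 238.98], [0.0, 0.0, 1.0]], 'world_to_cam': [[0.017, -1.0, 0.01, -0.0], [0.99, 0.018, 0.142, -0.619], [-0.143, 0.007, 0.99, -0.697], [0.0, 0.0, 0.0, 1.0]]}
top fixture [([0.568, 0.022, 0.015], 0.86)]
top handle [([0.525, 0.093, 0.067], 0.7)]
top stop [([0.652, 0.022, 0.042], 0.6)]
top work [([0.627, -0.236, 0.05], 0.97), ([0.597, 0.014, 0.076], 0.96), ([0.838, 0.026, 0.051], 0.67), ([0.372, 0.024, 0.052], 0.67)]
top marker_grip [([0.636, -0.095, 0.069], 0.63)]
top lever [([0.524, 0.094, 0.065], 0.87)]
```

View pics/top0.png

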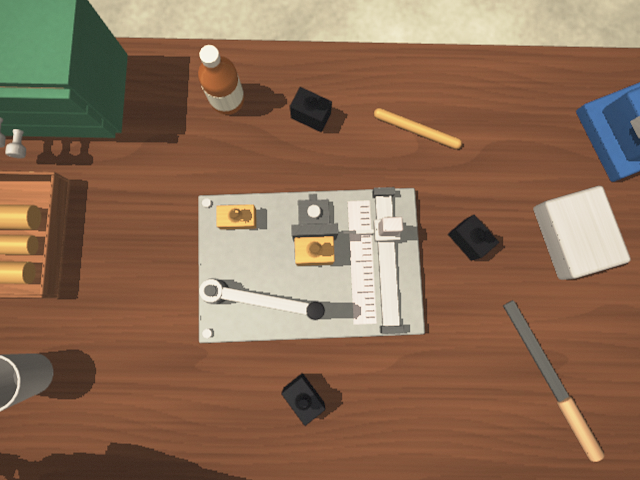

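View pics/side0.png

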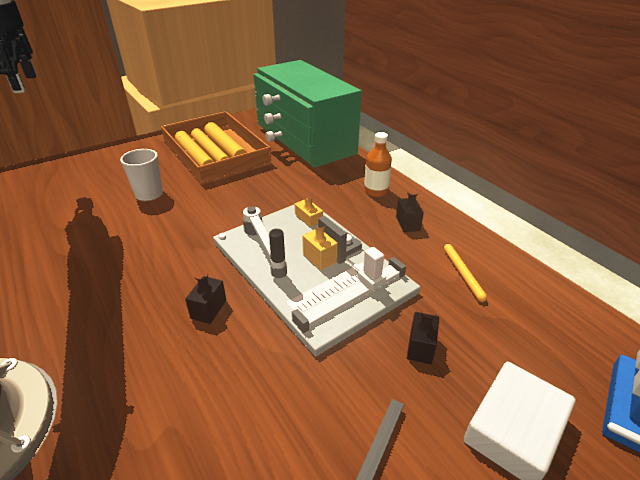

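The brass piece meant is at top px (315,250): it stands between the stop (315,228) and the lever. The other brass piece at (236,216) is off the stop, and the black ones at (311,108), (475,238) and (303,399) are decoys. Next I'll measure the poses from both depth maps.

```bash
cat > h.py <<'E'
import numpy as np,cv2
from bench import r,viewer,nets
from scipy.spatial.transform import Rotation as R
def cloud(n,d):
    c=viewer.calibration(n);K=np.array(c["mtx"]);T=np.linalg.inv(np.array(c["world_to_cam"]))
    v,u=np.mgrid[:480,:640]
    p=np.stack([(u-K[0,2])/K[0,0]*d,-(v-K[1,2])/K[1,1]*d,-d],-1)
    return p@T[:3,:3].T+T[:3,3]
def plate(P):   # fixture pose from points on the plate top
    m=(abs(P[...,2]-.02)<.006)&(abs(P[...,0]-.57)<.2)&(abs(P[...,1]-.02)<.28)
    m=cv2.morphologyEx(m.astype(np.uint8),cv2.MORPH_OPEN,np.ones((3,3)))
    n,l,s,_=cv2.connectedComponentsWithStats(m); k=1+np.argmax(s[1:,4])
    q=P[l==k][:,:2]; (c,sz,a)=cv2.minAreaRect(q.astype(np.float32)*1000)
    a=(a+45)%90-45
    return np.array(c)/1000,sz,np.radians(a)
def loc(P,c,a): # to fixture coordinates, z kept
    q=P.copy(); d=P[...,:2]-c; q[...,0]=d[...,0]*np.cos(a)+d[...,1]*np.sin(a); q[...,1]=-d[...,0]*np.sin(a)+d[...,1]*np.cos(a); return q
def box(F,x,y,z):
    return F[(F[...,0]>x[0])&(F[...,0]<x[1])&(F[...,1]>y[0])&(F[...,1]<y[1])&(F[...,2]>z[0])&(F[...,2]<z[1])]
def rep(t,q): print(t,len(q),"lo",np.round(np.percentile(q,2,axis=0)*1000,1) if len(q) else "","hi",np.round(np.percentile(q,98,axis=0)*1000,1) if len(q) else "")
E
python3 - <<'E'
from h import *
for n in ("top","side"):
    P=cloud(n,np.load(f"pics/{n}0.npy")); c,sz,a=plate(P); print(n,c,sz,a)
    if n=="top": C,A=c,a
    F=loc(P,C,A)
    rep("handle top",box(F,(-.11,.0),(-.04,.03),(.115,.135)))
    rep("handle",box(F,(-.11,-.03),(-.04,.03),(.07,.135)))
    rep("fin top",box(F,(-.1,.12),(-.15,-.1),(.092,.11)))
    rep("fin",box(F,(-.1,.12),(-.15,-.1),(.06,.11)))
    rep("stop top",box(F,(0,.12),(-.05,.05),(.086,.094)))
    rep("block top",box(F,(-.05,.08),(-.05,.05),(.066,.074)))
    rep("work front",box(F,(-.06,.08),(-.035,.035),(.03,.062)))
    rep("stem",box(F,(-.05,.08),(-.05,.05),(.096,.11)))
    rep("pivot",box(F,(-.1,.0),(.12,.18),(.05,.09)))
o=r.get_obs(); M=R.from_rotvec(o["orientation"]).as_matrix();print(M.round(3))
E
```

```text
top [0.58209247 0.05546641] (240.60231018066406, 292.8150329589844) 0.056151057980315014
handle top 133 lo [-86.9 -39.6 122.5] hi [-64.5 -28.  127.3]
handle 133 lo [-86.9 -39.6 122.5] hi [-64.5 -28.  127.3]
fin top 72 lo [  34.8 -149.7   92.7] hi [  55.4 -144.   102.4]
fin 128 lo [  34.5 -149.7   62.4] hi [  55.1 -143.8  102.1]
stop top 310 lo [ 35.4 -49.5  87.3] hi [51.3 -9.6 92.5]
block top 608 lo [ -3.9 -49.4  67.5] hi [ 35.7 -12.9  73.5]
work front 144 lo [ -4.4 -34.1  32.1] hi [ 79.3 -10.4  58.2]
stem 2 lo [  6.6 -47.7 103.1] hi [ 11.5 -32.6 104.1]
pivot 137 lo [-55.7 120.4  60.7] hi [-25.5 132.5  74. ]
side [0.58332343 0.02136555] (241.16812133789062, 361.8161315917969) 0.05915211179488726
handle top 56 lo [-87.8 -39.6 119.4] hi [-65.9 -27.3 126.5]
handle 85 lo [-88.2 -39.8  73. ] hi [-66.1 -27.5 126.4]
fin top 32 lo [  34.2 -149.9   93.4] hi [  54.1 -143.8  101.4]
fin 62 lo [  34.2 -149.8   60.9] hi [  53.1 -143.7  101.3]
stop top 164 lo [  8.9 -49.3  86.5] hi [ 51.3 -10.5  92.8]
block top 183 lo [ -4.5 -49.6  66.5] hi [ 36.7 -12.7  73.6]
work front 84 lo [ -4.9 -34.   31.1] hi [ -2.2 -12.2  61.5]
stem 17 lo [  4.3 -49.6  96.2] hi [ 22.7 -40.3 104.6]
pivot 32 lo [-57.3 120.5  50.3] hi [-26.1 132.1  75.2]
[[ 0.     0.36   0.933]
 [ 0.     0.933 -0.36 ]
 [-1.     0.    -0.   ]]
```

Run:
```python
from h import *
C=np.array([.5833,.0214]);A=.0577
Fs=[]
for n in ("top","side"):
    F=loc(cloud(n,np.load(f"pics/{n}0.npy")),C,A); print(n)
    rep("plate",box(F,(-.2,.2),(-.25,.25),(.016,.024)))
    rep("handle",box(F,(-.11,-.03),(-.04,.03),(.07,.135)))
    rep("fin",box(F,(-.1,.12),(-.15,-.1),(.06,.11)))
    rep("stop top",box(F,(0.025,.12),(-.05,.05),(.086,.094)))
    rep("block top",box(F,(-.05,.08),(-.05,.05),(.066,.074)))
    rep("rail",box(F,(-.14,.14),(-.15,-.09),(.03,.06)))
def W(x,y): return C+np.array([x*np.cos(A)-y*np.sin(A),x*np.sin(A)+y*np.cos(A)])
o=r.get_obs(); M=R.from_rotvec(o["orientation"]).as_matrix(); t=o["tcp_pos"]
a0=np.arctan2(M[1,1],M[0,1]); print("tooly heading",a0,"clock",o["clock"])
# tool x down; tool y to fixture y
turn=-(A+np.pi/2-a0)
for nm,(x,y) in dict(prehandle=(-.118,-.008),handle=(-.075,-.006),fin=(.045,-.125)).items():
    w=W(x,y); d=w-t[:2]; print(nm,w.round(4),"dtool y,z after turn",(1000*np.array([d@[-np.sin(A),np.cos(A)],d@[np.cos(A),np.sin(A)]])).round(1),
      "before",(1000*np.array([d@M[:2,1],d@M[:2,2]])).round(1))
M2=M@R.from_rotvec([turn,0,0]).as_matrix();print(turn,M2.round(3))
```

```text
top
plate 24033 lo [-116.  -174.5   17.6] hi [115.5 174.   23.2]
handle 268 lo [-86.3 -17.1 122.4] hi [-63.5   5.8 127.2]
fin 412 lo [  35.  -138.6   63.7] hi [  56.4 -109.9  102.3]
stop top 512 lo [ 36.4 -43.5  87.6] hi [52.  23.2 92.5]
block top 979 lo [ -3.  -37.2  67.7] hi [36.4 20.4 73.3]
rail 2354 lo [-112.6 -139.7   30.5] hi [ 112.4 -105.    51.5]
side
plate 9965 lo [-118.3 -178.1   17.8] hi [113.1 167.8  23.1]
handle 459 lo [-87.4 -18.6  71.3] hi [-65.4   3.8 126.3]
fin 470 lo [  34.5 -139.9   61.2] hi [  55.1 -111.5  101.7]
stop top 241 lo [ 36.1 -45.1  86.5] hi [52.2 23.4 92.5]
block top 422 lo [ -3.4 -44.6  66.5] hi [46.4 19.9 73.6]
rail 1761 lo [-115.4 -144.2   30.5] hi [ 111.9 -108.7   55.6]
tooly heading 1.202908533457999 clock 0.7
prehandle [0.466  0.0066] dtool y,z after turn [-635.1  186.9] before [-501.3  432.4]
handle [0.5088 0.0111] dtool y,z after turn [-633.1  229.9] before [-481.7  470.8]
fin [ 0.6354 -0.1008] dtool y,z after turn [-752.1  349.9] before [-540.5  629.2]
-0.42558779333689767 [[ 0.    -0.058  0.998]
 [ 0.     0.998  0.058]
 [-1.     0.     0.   ]]
```

```bash
python3 -m pendant '[0,0,0,0,-0.142, 0,0,0,0,-0.142, 0,0,0,0,-0.142, 0,0,-45,13.4,0, 0,0,-45,13.4,0, 0,0,-45,13.4,0, 0,0,-45,13.4,0, 0,0,-45,13.4,0, 0,0,-45,13.4,0, 0,0,-45,13.4,0, 0,0,-45,13.4,0, 0,0,-45,13.4,0, 0,0,-45,13.4,0, 0,0,-45,13.4,0, 0,0,-45,13.4,0, 0,0,-45,13.4,0, 0,0,-45,13.4,0]' 30
cat >> h.py <<'E'
C=np.array([.5833,.0214]);A=.0577
def st():
    o=r.get_obs();M=R.from_rotvec(o["orientation"]).as_matrix();f=o["contact_force"]
    print("t",round(float(o["clock"]),2),"tcp fix mm",(1000*loc(o["tcp_pos"],C,A)).round(1),"yaw err",round(float(np.arctan2(-M[0,1],M[1,1])-A),4),"F fix",loc(np.r_[f[:2]+C,f[2]],C,A).round(1),"grip",round(float(o["grip_width"])*1000,1))
E
python3 -c "from h import *;st()"
```

```text
clock: 2.82
tcp_pos: [0.4671, 0.0104, 0.2317]
orientation: [-0.045, 1.569, 0.046]
contact_force: [0.9, 0.7, -0.3]
grip_width: 0.0002
t 2.83 tcp fix mm [-116.7   -4.2  231.7] yaw err 0.0006 F fix [ 1.   0.7 -0.3] grip 0.2
```

```bash
python3 -m pendant '[0,47,-1.3,0,0, 0,47,-1.3,0,0, 0,47,-1.3,0,0, 0,0,0,0,0, 0,0,0,0,0]' && python3 -c "from h import *;st()"
python3 -m pendant '[0,0,0,5,0, 0,0,0,5,0, 0,0,0,5,0, 0,0,0,5,0, 0,0,0,5,0, 0,0,0,0,0, 0,0,0,0,0]' && python3 -c "from h import *;st()
im,d=viewer.grab_frame('side');cv2.imwrite('pics/s1.png',cv2.resize(im[170:370,180:440],None,fx=3,fy=3)[:,:,::-1])"
```

```text
clock: 3.45
tcp_pos: [0.4679, 0.008, 0.0917]
orientation: [-0.045, 1.569, 0.046]
contact_force: [-0.4, -0.0, 0.8]
grip_width: -0.0001
t 3.45 tcp fix mm [-116.    -6.7   91.7] yaw err 0.0003 F fix [-0.4 -0.   0.8] grip -0.1
clock: 4.32
tcp_pos: [0.4913, 0.0091, 0.09]
orientation: [-0.046, 1.571, 0.045]
contact_force: [-2.2, -2.8, 0.1]
grip_width: -0.0002
t 4.33 tcp fix mm [-92.6  -6.9  90. ] yaw err 0.0002 F fix [-2.3 -2.7  0.1] grip -0.2
```

View pics/s1.png

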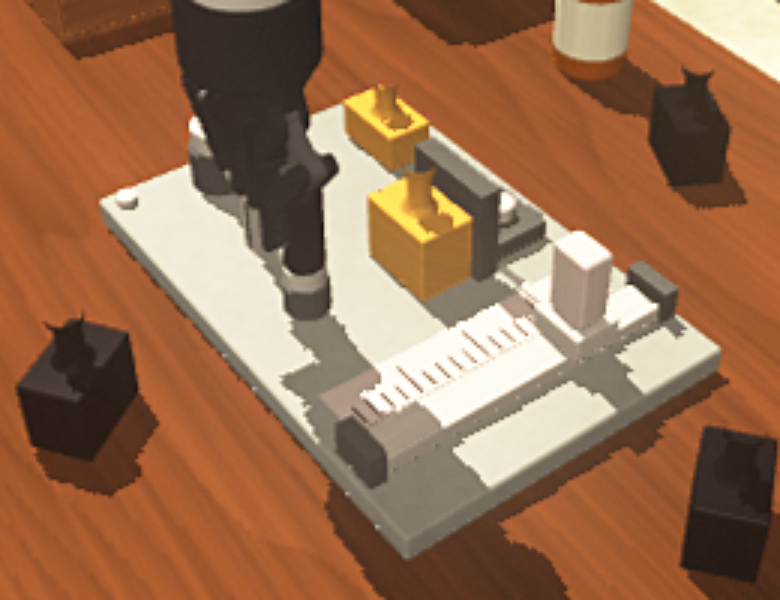

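The picture shows the fingers behind the handle at crop px (300,230), with the brass piece at (420,235) still on its stop. I'll keep pushing.

```bash
python3 -m pendant '[0,0,0,5,0, 0,0,0,5,0, 0,0,0,5,0, 0,0,0,5,0, 0,0,0,5,0, 0,0,0,5,0, 0,0,0,5,0, 0,0,0,0,0]' && python3 -c "from h import *;st()
im,d=viewer.grab_frame('top');rep('handle',box(loc(cloud('top',d),C,A),(-.08,.0),(-.03,.02),(.115,.13)))"
```

```text
clock: 5.38
tcp_pos: [0.5273, 0.0116, 0.0903]
orientation: [-0.046, 1.57, 0.046]
contact_force: [-3.4, -2.6, 1.6]
grip_width: -0.0
t 5.38 tcp fix mm [-56.5  -6.6  90.3] yaw err 0.0006 F fix [-3.5 -2.4  1.6] grip -0.0
handle 0 lo  hi
```

```bash
python3 -m pendant '[0,0,0,3,0, 0,0,0,3,0, 0,0,0,2,0, 0,0,0,0,0, 0,0,0,0,0]' && python3 -c "from h import *;st()"
python3 -m pendant '[0,0,0,2,0, 0,0,0,0,0, 0,0,0,0,0]' && python3 -c "from h import *;st()"
```

```text
clock: 6.05
tcp_pos: [0.5348, 0.012, 0.0903]
orientation: [-0.046, 1.57, 0.046]
contact_force: [-3.7, -2.5, 0.7]
grip_width: -0.0003
t 6.05 tcp fix mm [-49.   -6.6  90.3] yaw err 0.0005 F fix [-3.8 -2.2  0.7] grip -0.3
clock: 6.42
tcp_pos: [0.5368, 0.0121, 0.0903]
orientation: [-0.046, 1.57, 0.046]
contact_force: [-3.8, -1.5, 1.0]
grip_width: 0.0002
t 6.42 tcp fix mm [-47.   -6.6  90.3] yaw err 0.0005 F fix [-3.8 -1.3  1. ] grip 0.2
```

```bash
for i in 1 2; do :; done; python3 -m pendant '[0,0,0,2,0, 0,0,0,0,0, 0,0,0,0,0]' && python3 -c "from h import *;st()"
python3 -m pendant '[0,0,0,1,0, 0,0,0,0,0, 0,0,0,0,0]' && python3 -c "from h import *;st()"
```

```text
clock: 6.8
tcp_pos: [0.5388, 0.0122, 0.0903]
orientation: [-0.046, 1.57, 0.046]
contact_force: [-3.5, -2.0, 1.9]
grip_width: 0.0
t 6.8 tcp fix mm [-45.   -6.6  90.3] yaw err 0.0006 F fix [-3.7 -1.8  1.9] grip 0.0
clock: 7.18
tcp_pos: [0.5398, 0.0123, 0.0903]
orientation: [-0.046, 1.57, 0.046]
contact_force: [-4.3, -0.1, 0.6]
grip_width: 0.0001
t 7.17 tcp fix mm [-44.   -6.6  90.3] yaw err 0.0006 F fix [-4.3  0.2  0.6] grip 0.1
```

```bash
python3 -m pendant '[0,0,0,1,0, 0,0,0,0,0]' && python3 -c "from h import *;st()"
python3 -m pendant '[0,0,0,1,0, 0,0,0,0,0]' && python3 -c "from h import *;st()"
python3 -m pendant '[0,0,0,1,0, 0,0,0,0,0]' && python3 -c "from h import *;st()"
```

```text
clock: 7.42
tcp_pos: [0.5408, 0.0124, 0.0903]
orientation: [-0.046, 1.57, 0.046]
contact_force: [-4.1, -1.1, 1.1]
grip_width: -0.0001
t 7.42 tcp fix mm [-43.   -6.5  90.3] yaw err 0.0006 F fix [-4.1 -0.9  1.1] grip -0.1
clock: 7.68
tcp_pos: [0.5411, 0.0124, 0.0902]
orientation: [-0.046, 1.572, 0.046]
contact_force: [-5.5, -0.2, 3.7]
grip_width: 0.0002
t 7.67 tcp fix mm [-42.7  -6.5  90.2] yaw err 0.0006 F fix [-5.5  0.1  3.7] grip 0.2
clock: 7.92
tcp_pos: [0.5411, 0.0124, 0.0902]
orientation: [-0.045, 1.574, 0.046]
contact_force: [-9.7, -1.3, 5.9]
grip_width: -0.0
t 7.92 tcp fix mm [-42.7  -6.6  90.2] yaw err 0.0004 F fix [-9.7 -0.7  5.9] grip -0.0
```

The feel turned firm at TCP x = -42.7 mm. A little more push should put clearly more than 4 N on the brass, then I'll retreat.

```bash
python3 -m pendant '[0,0,0,1,0, 0,0,0,0.5,0, 0,0,0,0,0, 0,0,0,0,0]' && python3 -c "from h import *;st()"
```

```text
clock: 8.43
tcp_pos: [0.5411, 0.0123, 0.0899]
orientation: [-0.045, 1.577, 0.046]
contact_force: [-12.9, -1.1, 8.6]
grip_width: -0.0
t 8.43 tcp fix mm [-42.6  -6.7  89.9] yaw err 0.0003 F fix [-12.9  -0.4   8.6] grip -0.0
```

```bash
python3 -m pendant '[0,0,0,1.5,0, 0,0,0,0,0]' && python3 -c "from h import *;st()"
python3 -m pendant '[0,0,0,-5,0, 0,0,0,-6,0, 0,0,0,-6,0, 0,0,0,-6,0, 0,0,0,-6,0, 0,0,0,-6,0, 0,0,0,-6,0, 0,0,0,-6,0, 0,0,0,-6,0, 0,0,0,-6,0, 0,0,0,-6,0, 0,0,0,-6,0, 0,0,0,-6,0, 0,0,0,0,0, 0,-45,0,0,0, 0,-45,0,0,0, 0,0,0,0,0]' && python3 -c "from h import *;st()"
```

```text
clock: 8.68
tcp_pos: [0.5411, 0.0122, 0.0895]
orientation: [-0.045, 1.58, 0.046]
contact_force: [-15.8, -1.0, 9.2]
grip_width: -0.0
t 8.68 tcp fix mm [-42.6  -6.8  89.5] yaw err 0.0001 F fix [-15.8  -0.    9.2] grip -0.0
clock: 10.8
tcp_pos: [0.4716, 0.0083, 0.1834]
orientation: [-0.044, 1.563, 0.047]
contact_force: [0.8, -0.1, -0.0]
grip_width: -0.0001
t 10.8 tcp fix mm [-112.3   -6.6  183.4] yaw err 0.0004 F fix [ 0.7 -0.1 -0. ] grip -0.1
```

```bash
python3 -m pendant '[85,0,-30,40,0, 85,0,-30,40,0, 85,0,-30,40,0, 85,0,-28.5,37.5,0, 85,0,0,0,0, 85,0,0,0,0]' 25 && python3 -c "from h import *;st()
for n in ('side','top'):
  im,d=viewer.grab_frame(n);F=loc(cloud(n,d),C,A)
  cv2.imwrite('pics/m_'+n+'.png',cv2.resize(im[150:370,180:470],None,fx=2.6,fy=2.6)[:,:,::-1])
  rep('handle',box(F,(-.11,.0),(-.04,.03),(.115,.135)));rep('fin',box(F,(-.1,.12),(-.15,-.1),(.06,.11)));rep('block',box(F,(-.05,.035),(-.05,.05),(.066,.074)))"
```

```text
clock: 11.55
tcp_pos: [0.632, -0.1008, 0.1788]
orientation: [-0.045, 1.573, 0.046]
contact_force: [-0.7, -0.3, 0.6]
grip_width: 0.0852
t 11.55 tcp fix mm [  41.6 -124.8  178.8] yaw err 0.0004 F fix [-0.7 -0.2  0.6] grip 85.2
handle 170 lo [-87.3 -18.  115.3] hi [-64.4   5.1 126.7]
fin 470 lo [  34.7 -139.9   62.1] hi [  55.2 -111.6  101.8]
block 363 lo [ -3.6 -38.   66.4] hi [33.6 20.4 73.3]
handle 269 lo [-86.2 -17.1 122. ] hi [-63.6   5.7 127.7]
fin 366 lo [  35.1 -138.9   63.8] hi [  53.7 -109.8  102.3]
block 931 lo [ -3.1 -37.   67.2] hi [34.2 20.3 73.3]
```

View pics/m_side.png

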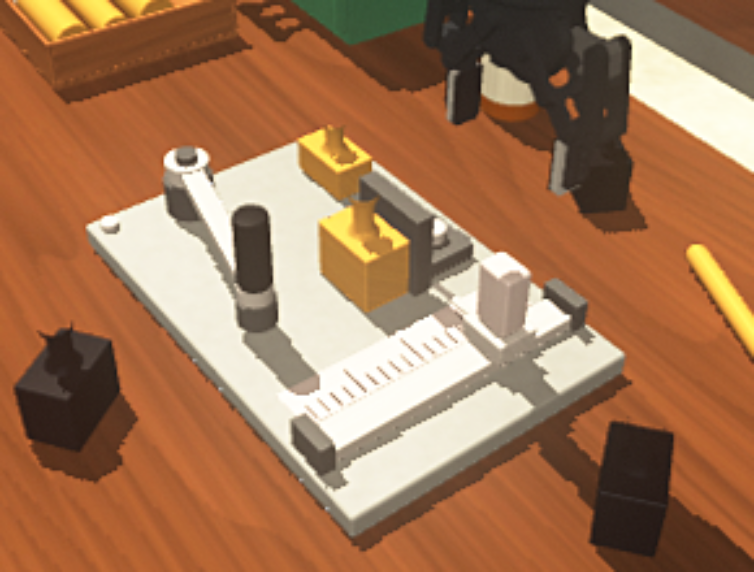

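The crop shows the lever back at rest (handle at px (252,250)), the brass still on its stop at (365,250) and the jaws over the fin (503,290). I'll descend and grip.

```bash
python3 -m pendant '[85,40,0,3,0, 85,40,0,0,0, 85,30,0,0,0, 85,0,0,0,0]' && python3 -c "from h import *;st()"
python3 -m pendant '[20,0,0,0,0, 20,0,0,0,0, 20,0,0,0,0, 20,0,0,0,0, 20,0,0,0,0, 20,0,0,0,0]' 25 && python3 -c "from h import *;st()"
```

```text
clock: 12.15
tcp_pos: [0.6336, -0.0995, 0.0683]
orientation: [-0.046, 1.575, 0.048]
contact_force: [0.5, -0.0, 0.4]
grip_width: 0.085
t 12.15 tcp fix mm [  43.2 -123.6   68.3] yaw err 0.0017 F fix [ 0.5 -0.1  0.4] grip 85.0
clock: 12.9
tcp_pos: [0.6367, -0.101, 0.0715]
orientation: [-0.045, 1.569, 0.046]
contact_force: [-2.4, 0.4, 6.6]
grip_width: 0.0297
t 12.9 tcp fix mm [  46.2 -125.3   71.5] yaw err 0.0002 F fix [-2.4  0.6  6.6] grip 29.7
```

```bash
python3 -m pendant '[20,0,0,-8,0, 20,0,0,-8,0, 20,0,0,-8,0, 20,0,0,-8,0, 20,0,0,-8,0, 20,0,0,-8,0, 20,0,0,-8,0, 20,0,0,-8,0, 20,0,0,0,0, 20,0,0,0,0]' && python3 -c "from h import *;st()
for n in ('side','top'):
  im,d=viewer.grab_frame(n);F=loc(cloud(n,d),C,A)
  rep('fin',box(F,(-.1,.12),(-.15,-.1),(.06,.075)));rep('carriage',box(F,(-.1,.12),(-.15,-.1),(.044,.054)))"
```

```text
clock: 14.15
tcp_pos: [0.5721, -0.1046, 0.0715]
orientation: [-0.045, 1.569, 0.046]
contact_force: [-1.7, 1.3, 11.2]
grip_width: 0.0298
t 14.15 tcp fix mm [ -18.4 -125.2   71.5] yaw err 0.0003 F fix [-1.6  1.4 11.2] grip 29.8
fin 99 lo [ -29.9 -144.7   60.1] hi [ -11.7 -110.5   74.4]
carriage 276 lo [ -35.3 -144.5   44.1] hi [ 114.7 -106.4   53.2]
fin 0 lo  hi 
carriage 134 lo [ -34.4 -141.3   44.1] hi [ 115.1 -105.2   52.1]
```

```bash
python3 -m pendant '[85,0,0,0,0, 85,0,0,0,0, 85,0,0,0,0, 85,0,0,0,0, 85,-50,0,0,0, 85,-50,0,0,0, 85,-30,0,40,0, 85,0,0,50,0, 85,0,0,50,0, 85,0,0,0,0, 85,0,0,0,0]' && python3 -c "from h import *;st()
for n in ('side','top'):
  im,d=viewer.grab_frame(n);F=loc(cloud(n,d),C,A)
  cv2.imwrite('pics/f_'+n+'.png',cv2.resize(im[150:370,180:470],None,fx=2.6,fy=2.6)[:,:,::-1])
  rep('handle',box(F,(-.11,.0),(-.04,.03),(.115,.135)));rep('fin',box(F,(-.1,.12),(-.15,-.1),(.06,.11)));rep('block',box(F,(-.05,.035),(-.05,.05),(.066,.074)));rep('stop top',box(F,(0.025,.12),(-.05,.05),(.086,.094)))"
```

```text
clock: 15.62
tcp_pos: [0.711, -0.0969, 0.1996]
orientation: [-0.046, 1.572, 0.045]
contact_force: [0.0, -1.1, 0.4]
grip_width: 0.0854
t 15.62 tcp fix mm [ 120.7 -125.5  199.6] yaw err 0.0001 F fix [-0.  -1.1  0.4] grip 85.4
handle 172 lo [-87.5 -17.8 115.6] hi [-65.4   5.1 126.6]
fin 502 lo [ -29.9 -140.    61.1] hi [  -9.1 -111.2  101.8]
block 361 lo [ -3.6 -38.1  66.4] hi [34.3 20.6 73.2]
stop top 234 lo [ 36.2 -44.2  86.4] hi [52.3 22.5 92.2]
handle 268 lo [-86.3 -17.1 122.1] hi [-63.6   5.8 127.4]
fin 173 lo [ -29.4 -121.    62.3] hi [  -8.1 -109.7  102.6]
block 923 lo [ -3.1 -37.   67.4] hi [34.1 20.3 73.2]
stop top 511 lo [ 36.3 -43.5  87.8] hi [52.1 23.2 92.6]
```

View pics/f_side.png

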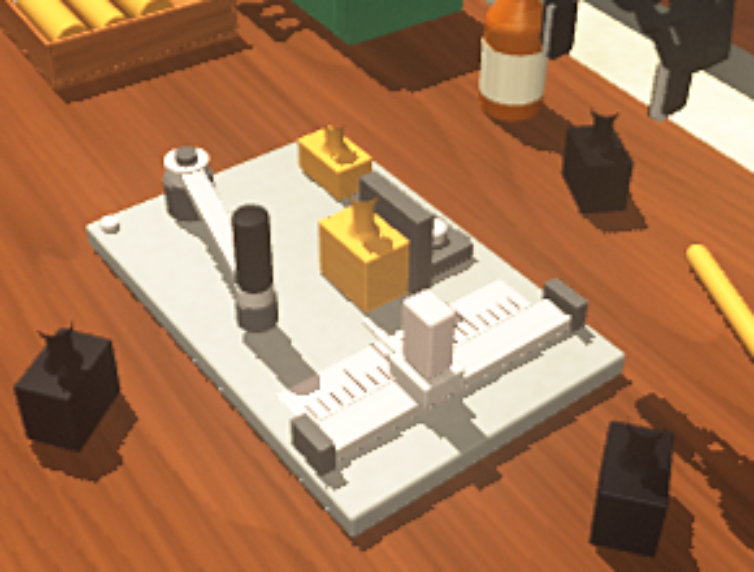

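The fin (px (428,335)) stands at fixture x ≈ -19.1 mm and the stop face at ≈ 36 mm, so the marker is about 55 mm in front of it. The lever is at rest, the brass is unmoved and the robot is clear.

```bash
python3 -c "from bench import r;print(r.hand_in())"
```

```text
the job is handed in; nothing more can be done
None
```

The brass piece is gauged, the marker is set level with where the handle stopped, and the job is handed in at about 16 s. The hand-in gave no verdict.

- **Push:** I pushed the handle with shut fingers. Resistance rose slowly to about 4 N, then turned firm with the handle's centre at about x = -19 mm on the fixture. I pressed up to 16 N at the tool, roughly 11–12 N on the brass after the spring, then eased back so the lever returned.
- **Marker:** I gripped the fin, slid it about 64 mm towards -x and released it. It now stands at x ≈ -19.1 mm (side camera -19.5, top camera -18.8). The stop's face measures about 36 mm, so the marker is about 55 mm in front of it, as the task expects.
- **Last checks:** The handle and the brass piece measured within about 1 mm of where they began. The robot was clear of everything, with the tool about 200 mm up.
- **Cross-check on the handle:** I could not see the handle at firm contact because the gripper hid it from the top camera. Its position there comes from the tool position plus an assumed 11 mm finger half-width, and it agrees with the stop-based value to about 1 mm.
- **Anomaly:** While holding the fin, the tool rose about 3 mm and felt 7–11 N upward. It had no visible effect.

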